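# Refit the pulled-off knob of the sieve shaker's control box

## Task

The knob of the sieve shaker's control box has come off and stands on the bench: put it back on the bare D-shaft, lining up its flat bore by feel, and push it down until it snaps fully home. Then turn the fitted knob until its pointer stands at the long mark on the panel, and let go. Press no harder than a firm thumb would and leave the other things on the bench where they are.

Things in the scene. Friction and masses are not known exactly. Their poses are not given: they have to be found in the camera images.
- knob_mid (a point): Loose black knob, on its axis half-way up, 22 mm above its underside; stands on the bench bore down. 44 mm tall: round skirt 40 mm wide from 0 to 22 mm; on it a grip wing, 22 to 44 mm, along the knob's x (-20 to +20 mm), its sides 16 mm apart along y, parallel up to x = +14 mm, then tapering to a nose. The nose with the white line is the pointer (+x). z up. About 60 g.
- knob_bore (a point): Mouth of the knob's D-bore, on its axis, at its underside (axes as knob_mid). 20 mm deep; round part 15.2 mm in diameter with a rounded lead-in 3 mm wide; flat 2.75 mm from the axis on the pointer (+x) side, its lead-in 0.8 mm. It slides on only with its flat facing the shaft's flat within about 0.2 rad; else it stands on the shaft's tip. A clip lip lies opposite the flat.
- shaft_foot (a point): Where the bare shaft's axis leaves the top panel of the fixed grey control box, 80 mm above the bench; axes of the box (z up, +x towards the long mark), not turning with the shaft. Box 150 x 130 (along x, y) x 80 mm, shaft in the middle of its top. Knob fully home: underside on the panel, knob_mid 22 mm above this point. The knob must not load box or shaft with more than 75 N.
- shaft_tip (a point): Centre of the tip of the steel D-shaft, 18 mm above the panel; axes of the box. 14 mm in diameter, flat 2.2 mm from the axis. Which way the flat faces is NOT measured: between 0.45 and 1.75 rad anticlockwise from above of the long mark. It turns against about 0.08 N m of friction, no spring; a knob resting lightly on the tip does not drag it.
- long_mark (a point): Middle of the long mark, a black bar 22 mm long on the panel, 35 mm from the shaft at +x of the box. Short ticks follow anticlockwise. The fitted knob turns the shaft (stops 0.3 rad clockwise and 2.4 rad anticlockwise of the mark). A spring ball in the shaft opposite its flat resists with about 10 N from 7 to 3 mm before home, then snaps in.
- tray: Bystander: empty black plastic sample tray, 130 x 180 x 50 mm, origin at the centre of its underside. Leave alone.
- sieve: Bystander: round steel test sieve, 100 mm in diameter, 45 mm high, origin at the centre of its underside. Leave alone.
- brush: Bystander: wooden hand brush lying along its x axis, about 0.2 m long. Leave alone.
- jar_mid (a point): Bystander: clear jar with a white lid, 66 mm in diameter, 100 mm high; this point is its centre. Leave alone.

How it is judged:
On the way, in this order (a step that is already met when the one before it is completed fails the run):
1. the knob is snapped fully home on the shaft, before it is turned to the mark (z of knob_mid in the frame of shaft_foot below 0.0236 m and horizontal distance between knob_mid and shaft_foot below 0.0025 m and angle between knob_mid's own z axis and vertical below 0.08 rad), for 0.1 s.
2. its pointer is turned to the long mark (angle between the x axis of knob_mid and the x axis of shaft_foot, either way round below 0.2 rad), for 0.1 s.
At the end, for the whole second after the job is handed in: The knob is on the shaft, its underside within 1.6 mm of the panel, its axis within 2.5 mm of the shaft's and upright within 0.08 rad, its pointer within 0.2 rad (about 11 degrees) of the long mark, and released (all of step 1 and z of knob_mid in the frame of shaft_foot above 0.02 m and angle between the x axis of knob_mid and the x axis of shaft_foot, either way round below 0.2 rad); the robot touches nothing.
It fails at once if the knob is pressed or wrenched against the control box or its shaft with more than 75 N (contact force between knob and unit above 75 N).
It fails at once if a bystander is moved by more than 30 mm (distance of any of tray, sieve, brush, jar_mid from where it was at the start of the episode above 0.03 m).
It also fails if it takes over 72 s, if anything falls off the work surface, if the arm or the gripper's body presses on something with over 40 N, if the wrist force passes 120 N, or if a joint passes its speed limit or range.

## Robot

A 6-joint arm with a two-finger parallel gripper is mounted at the origin on the work surface. World frame = base frame: x ahead of the robot, y to its left, z up, the work surface at z = 0. Lengths are in m, angles in rad, forces in N, time in s.
With the tool pointing down it reaches from about 0.425 to 0.95 m from the base axis. Payload 3.5 kg.
Tool frame: the origin (TCP) lies on the centre line of the jaws, within the pads' length; the fingertips stand 14 mm ahead of it and the grasp point (between the pads) lies 5 mm behind it (ctrl.finger_overhang is the distance from the TCP to the fingertips, in m); z points along the fingers, y is the line along which they close (so a half turn about z gives the same grasp; the last joint's range is limited). The gripper opens to 85 mm and grips with 20 to 120 N. Pads are 22 mm wide; open, the fingers measure 114 mm over their backs; the gripper's body (76 mm by 85 mm) begins 54 mm behind the grasp point. The pads swing forward as they close: fully open they stand 13 mm farther back than shut.
Start: joints at [-1.309, 0.286, 1.577, -0, 1.279, -0.15], TCP at [0.27, -0.619, 0.245] pointing down, gripper open.
Joint ranges: [-2.77, 2.77], [-0.9, 2.22], [0.21, 2.48], [-1.53, 4.67], [0.24, 2.81], [-2.84, 2.84]. Speed limits (rad/s): [2.79, 2.79, 3.14, 3.14, 3.14, 3.14].

## Interface

Orientations are given as a unit quaternion [x, y, z, w].
In Python, from plant import ctrl gives the robot as it stands.
- The arm moves only by the tool send_rows, never from a script. Its argument "moves" is text: rows parted by semicolons, each of 7 numbers parted by spaces: the turn, a rotation vector about the tool's x, y, z in units of 360 degrees (1.0 is 360 degrees), then the shift along the tool's x, y, z in units of 20 cm (1.0 is 20 cm), then the gripper's target within -1 to 1 (fully open at 1, half-way at 0, shut at -1). A call has 1 to 12 rows; each row is the pose to reach, as a shift and turn from the pose commanded when the call began, along the tool's axes at that moment, turning the shorter way round; what a row does not reach only later rows make up. A row lasts 1/8 s, in which the tool goes at most 62.5 mm and 10.7 degrees, less where a joint would pass 70% of its speed; a pose out of reach is approached as far as the arm can. A call with a number of a shift or a turn outside -1 to 1 is refused whole. A call with a gripper value outside its range is refused whole. The fingers move at their own pace and stop on an object; "newtons" is the grip in N (left out, the last holds). Time passes only in rows, so rows that repeat a pose let the fingers close. It gives the time, the measured TCP pose, the force, the opening and the grip force at its end, in the units of the state.
- ctrl.get_state(): the state, without advancing time (a new reading comes with each control period).
- ctrl.read_camera(name): name is "scene" or "top" or "wrist"; returns a dict with "image" (420x560x3 uint8, red, green, blue), "fovy" (degrees; the focal length in pixels is half the picture's height over the tangent of half this angle, whatever the lens; pixels are square), "cx", "cy" (the principal point, pixels), "extrinsics" (4x4, takes a point from camera to world coordinates). Camera axes: x right, y up, looking along -z (the intrinsics and any distortion apply to the point x, -y, -z); pixel columns grow to the right and rows downward; lengths in m; the calibration is good to about 2 mm. A picture is of the moment at which its call begins. There is no depth.
- ctrl.sign_off(): hands the job in; it is judged then, once.
The state is a dict: "time": time; "qpos": joint angles; "dq": joint speeds; "joint_efforts": joint torques, N m; "eef_pos": TCP position; "tcp_rot": TCP orientation; "contact_force": force on the tool from outside, world axes, zero at the start; "wrist_torque": the same for the moment, N m; "opening": opening from 0.0 (shut) to 1.0 (fully open); "finger_force": force on a finger pad.
Only numpy, scipy, OpenCV 4.12 (cv2) and the standard library are available. Lean on these libraries where they do the work, as an engineer would, in place of code of your own. Each camera call takes 0.05 s, during which the arm holds its last target. There are 200 camera calls.

## Working session

There is one attempt and no reset: what is moved stays moved. The work goes in short steps, Python scripts to look and compute and a tool call to move; the robot and the scene stay as the last step left them, time stands still between calls to the robot, and variables do not carry over. Pictures are saved under pics/ and viewed, at most 10 in all, crops included, and the job is handed in when it is done.

Besides the shell and the picture viewer there is one more tool, called after "Call:" by a JSON object that holds its "fn" and its "kwargs", one argument or row to a line. send_rows: Moves the arm, as the interface text tells. Its arguments: {"type":"object","properties":{"moves":{"type":"string"},"newtons":{"type":"number"}},"required":["moves"]}

```bash
mkdir -p pics; ls; cat > h.py <<'E'
import numpy as np, cv2
from plant import ctrl
from scipy.spatial.transform import Rotation as R
def cam(n,save=None):
    c=ctrl.read_camera(n); c['image']=np.array(c['image'])
    if save: cv2.imwrite('pics/'+save,c['image'][:,:,::-1])
    return c
def ray(c,u,v):
    f=c['image'].shape[0]/2/np.tan(np.radians(c['fovy'])/2)
    E=np.array(c['extrinsics']); d=np.array([(u-c['cx'])/f,-(v-c['cy'])/f,-1.])
    return E[:3,3],E[:3,:3]@d
def onplane(c,u,v,z):
    o,d=ray(c,u,v); return o+d*(z-o[2])/d[2]
def proj(c,p):
    f=c['image'].shape[0]/2/np.tan(np.radians(c['fovy'])/2)
    E=np.array(c['extrinsics']); q=E[:3,:3].T@(np.array(p)-E[:3,3])
    return np.array([c['cx']+f*q[0]/-q[2], c['cy']-f*q[1]/-q[2]])
E
python3 - <<'E'
from h import *
for n in ['scene','top','wrist']:
    c=cam(n,n+'0.png'); print(n,{k:(v if k!='extrinsics' else np.round(v,3).tolist()) for k,v in c.items() if k!='image'})
a=[cv2.imread(f'pics/{n}0.png') for n in ['top','scene']]
s=ctrl.get_state(); print(s)
E
```

```text
pics
scene {'fovy': 57.0893074015155, 'cx': 274.16711494507143, 'cy': 207.14562074511628, 'extrinsics': [[0.088, -0.647, 0.757, 1.35], [0.996, 0.055, -0.069, -0.086], [0.003, 0.76, 0.65, 0.732], [0.0, 0.0, 0.0, 1.0]]}
top {'fovy': 43.52929731360537, 'cx': 280.90209352213117, 'cy': 216.71654996003073, 'extrinsics': [[-0.025, 0.983, -0.181, 0.349], [-1.0, -0.024, 0.008, 0.002], [0.004, 0.181, 0.983, 1.476], [0.0, 0.0, 0.0, 1.0]]}
wrist {'fovy': 59.86070579965508, 'cx': 282.06671795851236, 'cy': 213.6175877559929, 'extrinsics': [[0.401, 0.877, 0.266, 0.337], [-0.916, 0.384, 0.114, -0.589], [-0.002, -0.289, 0.957, 0.372], [0.0, 0.0, 0.0, 1.0]]}
{'time': 0.15, 'qpos': array([-1.30902862e+00,  2.86995630e-01,  1.57785898e+00, -9.76984515e-07,
        1.27859915e+00, -1.49996443e-01]), 'dq': array([-0.00014203, -0.00141493, -0.00480736,  0.00082384, -0.00027696,
        0.00253185]), 'joint_efforts': array([ 6.79041987e-04, -4.06605184e+01, -2.93141127e+01, -1.46910902e-04,
        3.94860719e-03,  2.44264619e-06]), 'eef_pos': array([ 0.27005321, -0.61808713,  0.24423271]), 'tcp_rot': array([ 9.78880590e-01,  2.04430735e-01, -5.24443486e-05, -9.29073157e-04]), 'contact_force': array([-0.30750997, -0.11441599, -0.10485442]), 'wrist_torque': array([0.01554954, 0.02023474, 0.03666823]), 'finger_force': 0.0, 'opening': 1.000410893854095}
```

View pics/top0.png

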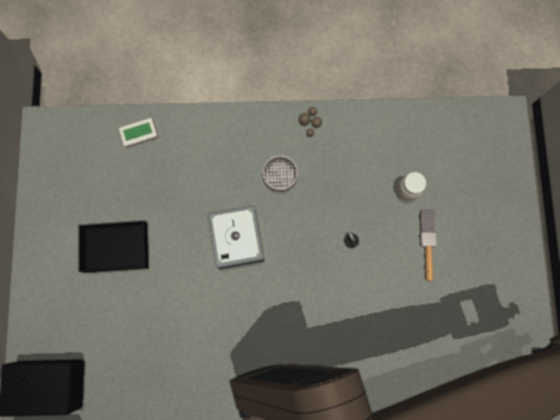

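View pics/scene0.png

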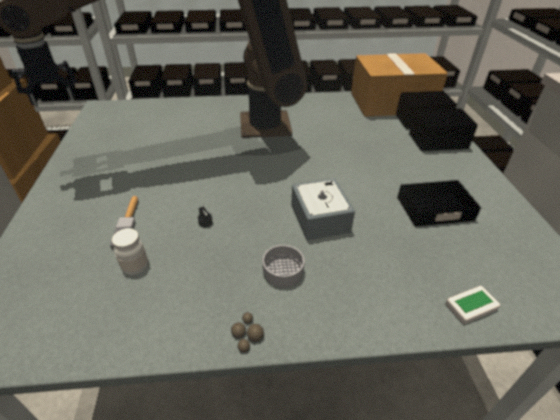

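The top picture shows the knob at about (351,240) and the box with its shaft at (236,236). The long mark is near (233,223), above the shaft. The jar is at (413,185), the brush at (429,245), the sieve at (280,173) and the tray at (113,247). The scene picture agrees: knob at (204,217), shaft at (322,197).

```bash
python3 - <<'E'
from h import *
t=cam('top'); s=cam('scene')
print('knob',onplane(t,351,241,.03),onplane(s,204,218,.022))
print('shaft',onplane(t,236,237,.095),onplane(s,322,197,.095))
print('mark',onplane(t,233,223,.08))
for n,u,v in [('tray',113,247),('sieve',280,173),('brush',429,245),('jar',411,188)]: print(n,onplane(t,u,v,.03))
w=cam('wrist'); st=ctrl.get_state(); Rt=R.from_quat(st['tcp_rot']); E=np.array(w['extrinsics'])
print('cam in tool',Rt.inv().apply(E[:3,3]-st['eef_pos']), Rt.as_matrix().round(3).tolist())
ci=t['image'][190:290,190:370]
cv2.imwrite('pics/topcrop.png',cv2.resize(ci[:,:,::-1],None,fx=4.4,fy=4.4,interpolation=cv2.INTER_CUBIC))
E
```

```text
knob [ 0.5423161  -0.20295035  0.03      ] [ 0.55177337 -0.20630463  0.022     ]
shaft [0.55170688 0.11061333 0.095     ] [0.57732385 0.11009327 0.095     ]
mark [0.59216013 0.11950951 0.08      ]
tray [0.54156372 0.45561487 0.03      ]
sieve [ 0.74169784 -0.01083766  0.03      ]
brush [ 0.52590593 -0.41863312  0.03      ]
jar [ 0.68914032 -0.38000983  0.03      ]
cam in tool [ 0.07324451  0.00042332 -0.12772951] [[0.916, 0.4, -0.0], [0.4, -0.916, 0.001], [0.0, -0.001, -1.0]]
```

View pics/topcrop.png

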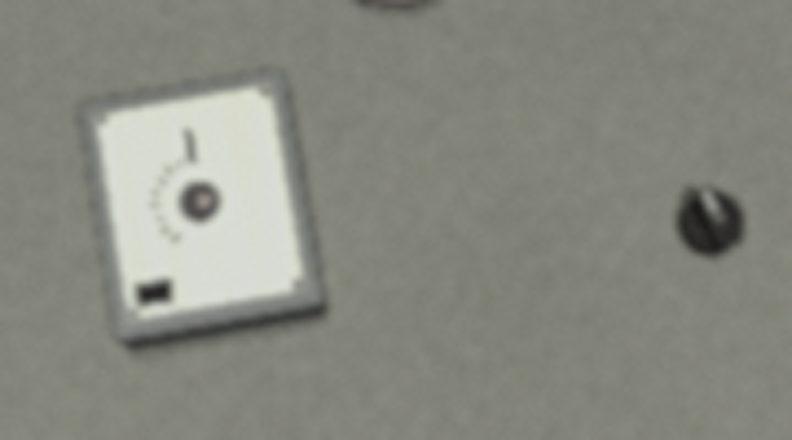

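The crop shows the shaft at about (200,202) and the long mark straight above it at (190,145), with the ticks to its left. The knob is at (710,220) and its pointer faces up and slightly left. I'll go above the knob and look from close by.

Call:
{"fn": "send_rows", "kwargs": {
  "moves": "0 0 0 1 -0.65 0.06 1;0 0 0 1 -0.65 0.06 1;0 0 0 1 -0.65 0.06 1;0 0 0 1 -0.65 0.06 1;0 0 0 1 -0.65 0.06 1"
}}

```text
time: 0.92
eef_pos: [0.403, -0.4164, 0.2331]
tcp_rot: [0.978, 0.207, 0.0, -0.0]
contact_force: [-0.7, -0.8, 0.2]
opening: 1.003
finger_force: 0.0
```

Call:
{"fn": "send_rows", "kwargs": {
  "moves": "0 0 0 1 -0.65 0.06 1;0 0 0 1 -0.65 0.06 1;0 0 0 1 -0.65 0.06 1;0 0 0 1 -0.65 0.06 1;0 0 0 1 -0.65 0.06 1;0 0 0 1 -0.65 0.06 1"
}}

```text
time: 1.68
eef_pos: [0.5325, -0.2213, 0.2214]
tcp_rot: [0.979, 0.204, -0.0, 0.0]
contact_force: [0.0, -0.8, 0.3]
opening: 1.0
finger_force: 0.0
```

```bash
python3 - <<'E'
from h import *
w=cam('wrist','w1.png'); s=ctrl.get_state(); print(s['time'],s['eef_pos'],s['qpos'])
print(proj(w,[.545,-.205,.022]))
E
```

```text
1.725 [ 0.53226933 -0.22172608  0.22142797] [-5.70337912e-01  9.20033715e-02  1.84588339e+00 -6.82896169e-04
  1.20340679e+00  5.90430965e-01]
[270.26667394 167.10432908]
```

View pics/w1.png

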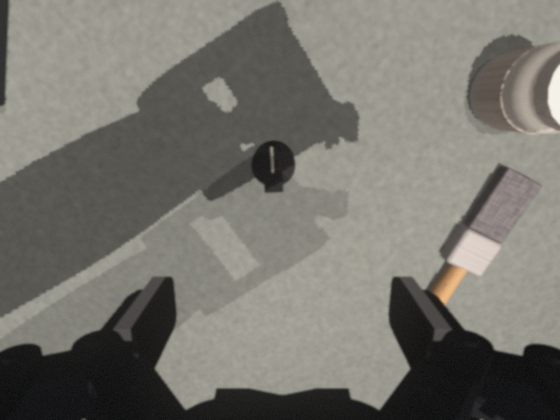

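The wrist picture shows the knob's skirt at about (273,163). The white pointer line runs from (271,148) to (273,175), with the nose towards image up (tool +x), and the wing's tail is at (273,188).

```bash
cat >> h.py <<'E'
def knobline(w,u,v,r,z,thr=None):
    g=w['image'].astype(float).mean(2); 
    m=np.zeros(g.shape,bool); m[int(v-r):int(v+r),int(u-r):int(u+r)]=1
    return g,m
def Trel(s,p):
    return R.from_quat(s['tcp_rot']).inv().apply(np.array(p)-s['eef_pos'])
E
python3 - <<'E'
from h import *
w=cam('wrist'); s=ctrl.get_state(); g=w['image'].astype(float).mean(2)
k=g[138:200,245:300]
np.set_printoptions(linewidth=250)
m=(g<40).astype(np.uint8); n,l,st,c=cv2.connectedComponentsWithStats(m)
i=l[165,262]; print(st[i],c[i])
mm=(l==i)
print('wid rows',[(r,np.where(mm[r])[0].min(),np.where(mm[r])[0].max()) for r in range(140,196,3) if mm[r].any()])
sub=g[146:178,264:282]; ys,xs=np.where(sub>75); ys+=146; xs+=264
print(len(ys),xs.mean(),ys.mean(),ys.min(),ys.max())
P=np.array([onplane(w,x,y,.044)[:2] for x,y in zip(xs,ys)]); c0=P.mean(0); u,sv,vt=np.linalg.svd(P-c0); print('line',c0,vt[0],np.arctan2(vt[0,1],vt[0,0]),sv)
M=R.from_quat(s['tcp_rot']).as_matrix(); print('tool x ang',np.arctan2(M[1,0],M[0,0]))
for row,z in [(163,.011)]: print(onplane(w,273,row,z))
print(onplane(w,272.5,190,.044))
print(sub.astype(int)[::3])
E
```

```text
[ 251  141   42   49 1154] [270.69237435 162.82409012]
wid rows [(143, np.int64(264), np.int64(281)), (146, np.int64(260), np.int64(285)), (149, np.int64(258), np.int64(288)), (152, np.int64(256), np.int64(290)), (155, np.int64(254), np.int64(291)), (158, np.int64(252), np.int64(291)), (161, np.int64(252), np.int64(291)), (164, np.int64(251), np.int64(291)), (167, np.int64(252), np.int64(287)), (170, np.int64(252), np.int64(281)), (173, np.int64(254), np.int64(281)), (176, np.int64(255), np.int64(280)), (179, np.int64(259), np.int64(281)), (182, np.int64(264), np.int64(279)), (185, np.int64(265), np.int64(272)), (188, np.int64(266), np.int64(268))]
80 271.175 157.725 146 172
line [ 0.55602094 -0.20217757] [-0.89420306 -0.44766157] -2.677444129846541 [0.05770083 0.00695618]
tool x ang 0.40963497695951606
[ 0.54751733 -0.20664262  0.011     ]
[ 0.53107207 -0.21401891  0.044     ]
[[ 33  32  27  33  42  64  85  91  73  48  33  31  27  28  29  33  34  33]
 [ 33  33  32  37  49  81 116 130 108  71  41  36  32  32  27  30  29  32]
 [ 30  31  29  28  39  70 105 125 111  74  43  36  36  35  35  32  36  35]
 [ 27  30  27  28  35  57  91 110 101  70  44  35  33  38  36  33  34  34]
 [ 31  29  26  29  31  52  79  95  90  66  45  37  37  34  35  33  35  34]
 [ 28  31  30  26  32  47  75  92  88  67  42  32  33  34  34  34  31  32]
 [ 27  25  30  24  28  43  68  86  90  71  43  33  31  34  33  35  34  33]
 [ 28  29  28  31  31  43  59  85  92  77  54  37  33  31  37  32  35  32]
 [ 30  29  30  30  30  38  59  85  99  85  56  34  31  34  35  36  36  39]
 [ 29  28  30  31  31  29  38  44  49  46  37  37  32  31  30  32  36  38]
 [ 32  30  30  28  31  30  32  32  30  32  31  31  31  29  31  32  32  40]]
```

Call:
{"fn": "send_rows", "kwargs": {
  "moves": "0 0 -0.0086 0.1 -0.042 0.3 1;0 0 -0.0086 0.1 -0.042 0.5 1;0 0 -0.0086 0.1 -0.042 0.7 1;0 0 -0.0086 0.1 -0.042 0.85 1;0 0 -0.0086 0.1 -0.042 0.91 1;0 0 -0.0086 0.1 -0.042 0.91 1;0 0 -0.0086 0.1 -0.042 0.91 1"
}}

```text
time: 2.65
eef_pos: [0.5487, -0.2056, 0.0411]
tcp_rot: [0.973, 0.231, 0.001, 0.001]
contact_force: [0.2, 0.7, 0.4]
opening: 1.005
finger_force: 0.0
```

```bash
python3 - <<'E'
from h import *
w=cam('wrist','w2.png'); s=ctrl.get_state(); print(s['time'],s['eef_pos'],s['contact_force'])
print(proj(w,[.5475,-.206,.044]))
E
```

```text
2.7 [ 0.54874846 -0.20542813  0.04118146] [ 1.02225894 -0.08861634  0.67527464]
[280.48257628 304.25124977]
```

View pics/w2.png

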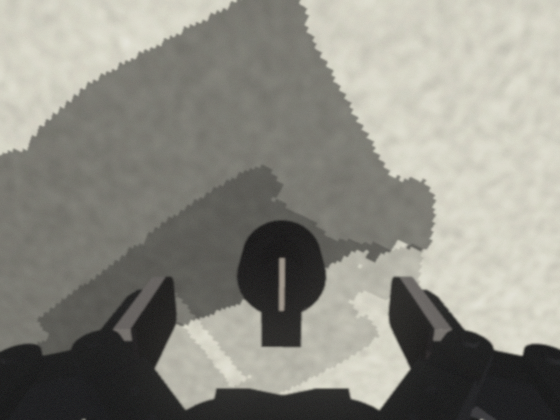

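The knob is centred between the open fingers: white line at about (281,258–310), tail at (281,345). I'll close on the wing.

Call:
{"fn": "send_rows", "kwargs": {
  "moves": "0 0 0 0 0 0.005 0;0 0 0 0 0 0.005 -1;0 0 0 0 0 0.005 -1;0 0 0 0 0 0.005 -1;0 0 0 0 0 0.005 -1;0 0 0 0 0 0.005 -1;0 0 0 0 0 0.005 -1;0 0 0 0 0 0.005 -1",
  "newtons": 80
}}

```text
time: 3.7
eef_pos: [0.5478, -0.2045, 0.0385]
tcp_rot: [0.973, 0.231, 0.0, 0.0]
contact_force: [0.4, 1.0, 1.0]
opening: 0.173
finger_force: 78.6
```

Call:
{"fn": "send_rows", "kwargs": {
  "moves": "0 0 0 0 0 -0.1 -1;0 0 0 0 0 -0.3 -1;0 0 0 0 0 -0.6 -1;0 0 0 0 0 -0.85 -1;0 0 0 0.1 -0.2 -0.85 -1;0 0 0 0.2 -0.5 -0.85 -1;0 0 0 0.3 -0.8 -0.85 -1;0 0 0 0.4 -1 -0.85 -1;0 0 0 0.4 -1 -0.85 -1"
}}

```text
time: 4.82
eef_pos: [0.5287, 0.0129, 0.2093]
tcp_rot: [0.972, 0.233, 0.0, 0.0]
contact_force: [-0.0, -1.6, -0.9]
opening: 0.167
finger_force: 78.4
```

Call:
{"fn": "send_rows", "kwargs": {
  "moves": "0 0 0 0.02 -0.2 0 -1;0 0 0 0.04 -0.38 0 -1;0 0 0 0.04 -0.38 0 -1;0 0 0 0.04 -0.38 0 -1"
}}

```text
time: 5.32
eef_pos: [0.5027, 0.0807, 0.2089]
tcp_rot: [0.973, 0.231, 0.0, 0.0]
contact_force: [-0.3, -0.4, -1.4]
opening: 0.166
finger_force: 78.5
```

```bash
python3 - <<'E'
from h import *
w=cam('wrist','w3.png'); s=ctrl.get_state(); print(s['time'],s['eef_pos'],s['qpos'],s['contact_force'],s['opening'])
E
```

```text
5.375 [0.50280458 0.0805082  0.20878327] [-4.04475164e-02 -4.93001365e-02  2.01387136e+00 -5.80051341e-04
  1.17622374e+00  1.06586949e+00] [ 0.22992922 -0.01594966 -1.36508719] 0.1665597334097343
```

View pics/w3.png

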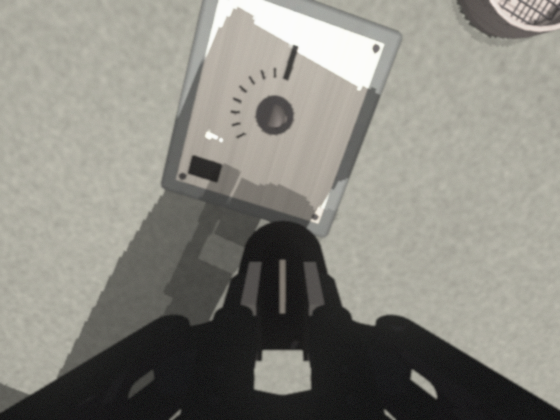

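The wrist picture shows the knob held by its wing, with the white line at (282,285). The shaft is at about (274,115), the long mark runs from (287,78) to (295,47), and the ticks lie anticlockwise of it. Next I'll zoom in on the shaft and measure the mark and the panel.

```bash
python3 - <<'E'
from h import *
w=cam('wrist'); s=ctrl.get_state(); im=w['image']; g=im.mean(2)
cv2.imwrite('pics/w3c.png',cv2.resize(im[75:155,225:325,::-1],None,fx=7,fy=7,interpolation=cv2.INTER_CUBIC))
m=(g<70).astype(np.uint8); n,l,st,c=cv2.connectedComponentsWithStats(m)
for i in range(1,n):
    if 15<st[i][4]<3000 and c[i][1]<215: print(st[i],c[i],onplane(w,*c[i],.08))
i=l[62,291]; ys,xs=np.where(l==i); P=np.array([onplane(w,x,y,.08)[:2] for x,y in zip(xs,ys)]); u,sv,vt=np.linalg.svd(P-P.mean(0)); print('mark',P.mean(0),vt[0],sv)
E
```

```text
[284  47  12  31  90] [289.52222222  62.81111111] [0.59338169 0.11978572 0.08      ]
[189 157  32  25 532] [204.42105263 168.65037594] [0.50426007 0.14207614 0.08      ]
[209 201  14   7  30] [215.8        203.93333333] [0.48410535 0.12446473 0.08      ]
[232 208  12   6  24] [237.70833333 210.375     ] [0.48681364 0.1081448  0.08      ]
[245 212  14   5  25] [251.28 214.36] [0.48850985 0.0979482  0.08      ]
mark [0.59334502 0.11978009] [-0.98883461 -0.14901716] [0.05383263 0.00508922]
```

View pics/w3c.png

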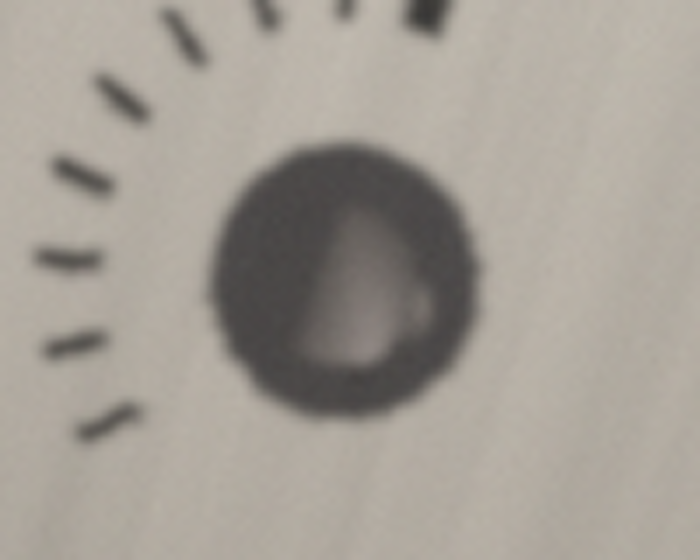

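The zoom shows the collar centred at about (345,280) in the crop, and the D tip inside it. The flat edge runs from (345,200) to (300,355) and faces image left. The ball is on the right at (425,300).

```bash
python3 - <<'E'
from h import *
w=cam('wrist'); s=ctrl.get_state()
P=lambda a,b,z: onplane(w,225+(a+.5)/7-.5,75+(b+.5)/7-.5,z)
print('collar',P(345,280,.08))
a=P(345,203,.098);b=P(300,355,.098); d=(b-a)[:2]; n=np.array([d[1],-d[0]]); 
c=P(345,280,.08); 
n=n/np.linalg.norm(n); n*= np.sign(n@((a+b)[:2]/2-P(425,300,.098)[:2])); ang=np.arctan2(n[1],n[0]); print('flat ang',ang,'rel mark',ang-.1495, 'len',np.linalg.norm(d))
bl=P(425,300,.091); v=c[:2]-bl[:2]; print('ball dir',np.arctan2(v[1],v[0]),np.linalg.norm(v))
tc=P(352,290,.098); print('tipblob',tc, 'edge mid',(a+b)/2, 'axis from edge', ((a+b)/2)[:2]-2.2e-3*n)
m=(w['image'].mean(2)<78).astype(np.uint8); nn,l,st,cc=cv2.connectedComponentsWithStats(m); i=l[115,262]; print(st[i],cc[i])
# hull centre of collar
cn,_=cv2.findContours((l==i).astype(np.uint8),0,2); h=cv2.convexHull(max(cn,key=len)); e=cv2.fitEllipse(h); print(e, onplane(w,*e[0],.08))
# knob in hand: white line at top
g=w['image'].mean(2); sub=g[245:325,274:292]; ys,xs=np.where(sub>90); ys+=245;xs+=274; print(xs.mean(),ys.min(),ys.max())
zt=s['eef_pos'][2]+.0055
for y in (ys.min(),ys.max()): print(Trel(s,onplane(w,xs[ys==y].mean(),y,zt)))
M=R.from_quat(s['tcp_rot']).as_matrix(); print('tool x ang',np.arctan2(M[1,0],M[0,0]),s['eef_pos'])
E
```

```text
collar [0.5594942  0.11443173 0.08      ]
flat ang 1.7297349547654557 rel mark 1.5802349547654557 len 0.013879817559215942
ball dir 1.8440843635841369 0.007804296337177663
tipblob [0.55961938 0.11337537 0.098     ] edge mid [0.5592296  0.11616976 0.098     ] axis from edge [0.5595778  0.11399749]
[257  97  34  36 611] [271.85106383 113.80851064]
((273.66943359375, 114.93319702148438), (34.058349609375, 35.85110092163086), 177.81361389160156) [0.55922428 0.11444075 0.08      ]
281.99236641221376 260 312
[ 0.01845353  0.00052338 -0.0054969 ]
[-0.0031356   0.00034351 -0.00550037]
tool x ang 0.4641987899646918 [0.50277369 0.08052048 0.20852561]
```

Call:
{"fn": "send_rows", "kwargs": {
  "moves": "0 0 -0.02 0.05 -0.004 0 -1;0 0 -0.045 0.1 -0.008 0 -1;0 0 -0.07 0.15 -0.012 0 -1;0 0 -0.095 0.2 -0.016 0 -1;0 0 -0.12 0.25 -0.02 0.05 -1;0 0 -0.145 0.3 -0.025 0.1 -1;0 0 -0.17 0.33 -0.031 0.2 -1;0 0 -0.195 0.33 -0.031 0.25 -1;0 0 -0.2047 0.33 -0.031 0.3 -1;0 0 -0.2047 0.33 -0.031 0.318 -1;0 0 -0.2047 0.33 -0.031 0.318 -1;0 0 -0.2047 0.33 -0.031 0.318 -1"
}}

```text
time: 6.98
eef_pos: [0.5589, 0.1166, 0.1453]
tcp_rot: [0.641, 0.768, 0.0, 0.0]
contact_force: [0.8, 1.3, -0.5]
opening: 0.164
finger_force: 78.5
```

```bash
python3 - <<'E'
from h import *
w=cam('wrist','w4.png'); s=ctrl.get_state(); print(s['time'],s['eef_pos'],s['contact_force'],s['wrist_torque'])
M=R.from_quat(s['tcp_rot']).as_matrix(); print('tool x ang',np.arctan2(M[1,0],M[0,0]), 'err tool axes', Trel(s,[.559,.1155,s['eef_pos'][2]]))
E
```

```text
7.025 [0.55890768 0.11669602 0.14537298] [-0.28192778  0.15433399 -0.19598069] [ 0.02668619  0.02543587 -0.06831927]
tool x ang 1.751448025908982 err tool axes [-1.19314406e-03 -1.24075656e-04  9.56630271e-08]
```

View pics/w4.png

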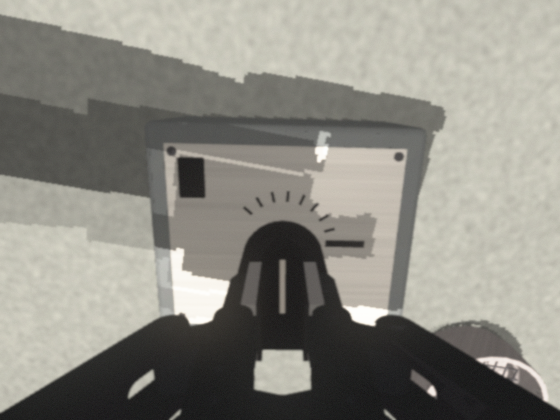

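The knob now hangs over the shaft with its nose away from the camera side and the long mark off to the right at (345,243). I'll shift it back 1.2 mm and lower it gently.

Call:
{"fn": "send_rows", "kwargs": {
  "moves": "0 0 0 -0.006 0 0.01 -1;0 0 0 -0.006 0 0.02 -1;0 0 0 -0.006 0 0.03 -1;0 0 0 -0.006 0 0.035 -1;0 0 0 -0.006 0 0.04 -1;0 0 0 -0.006 0 0.045 -1"
}}

```text
time: 7.78
eef_pos: [0.5587, 0.1157, 0.1357]
tcp_rot: [0.64, 0.768, 0.0, 0.0]
contact_force: [0.3, -0.7, -0.6]
opening: 0.169
finger_force: 78.5
```

Call:
{"fn": "send_rows", "kwargs": {
  "moves": "0 0 0 0 0 0.005 -1;0 0 0 0 0 0.01 -1;0 0 0 0 0 0.015 -1;0 0 0 0 0 0.015 -1"
}}

```text
time: 8.28
eef_pos: [0.5587, 0.1156, 0.1327]
tcp_rot: [0.64, 0.768, 0.0, 0.0]
contact_force: [0.4, -0.3, -0.6]
opening: 0.164
finger_force: 78.5
```

Call:
{"fn": "send_rows", "kwargs": {
  "moves": "0 0 0 0 0 0.005 -1;0 0 0 0 0 0.01 -1;0 0 0 0 0 0.015 -1;0 0 0 0 0 0.015 -1"
}}

```text
time: 8.78
eef_pos: [0.5587, 0.1156, 0.1296]
tcp_rot: [0.64, 0.768, -0.0, 0.0]
contact_force: [0.5, -0.3, -0.5]
opening: 0.166
finger_force: 78.5
```

Call:
{"fn": "send_rows", "kwargs": {
  "moves": "0 0 0 0 0 0.005 -1;0 0 0 0 0 0.01 -1;0 0 0 0 0 0.015 -1;0 0 0 0 0 0.015 -1"
}}

```text
time: 9.28
eef_pos: [0.5588, 0.1156, 0.1267]
tcp_rot: [0.64, 0.768, 0.0, 0.0]
contact_force: [-0.0, -0.1, -0.9]
opening: 0.164
finger_force: 78.5
```

Call:
{"fn": "send_rows", "kwargs": {
  "moves": "0 0 0 0 0 0.005 -1;0 0 0 0 0 0.01 -1;0 0 0 0 0 0.01 -1"
}}

```text
time: 9.65
eef_pos: [0.5591, 0.1152, 0.125]
tcp_rot: [0.64, 0.768, -0.0, 0.001]
contact_force: [1.1, -2.6, -0.2]
opening: 0.17
finger_force: 78.6
```

Call:
{"fn": "send_rows", "kwargs": {
  "moves": "0 0 0 0 0 0.005 -1;0 0 0 0 0 0.01 -1;0 0 0 0 0 0.01 -1"
}}

```text
time: 10.02
eef_pos: [0.5589, 0.1152, 0.1225]
tcp_rot: [0.64, 0.768, -0.0, 0.001]
contact_force: [1.7, -4.5, 0.4]
opening: 0.164
finger_force: 78.5
```

Call:
{"fn": "send_rows", "kwargs": {
  "moves": "0 0 0 0 0 0.005 -1;0 0 0 0 0 0.01 -1;0 0 0 0 0 0.01 -1"
}}

```text
time: 10.4
eef_pos: [0.5586, 0.1155, 0.1198]
tcp_rot: [0.64, 0.768, -0.0, -0.0]
contact_force: [3.0, -3.9, -3.9]
opening: 0.167
finger_force: 78.1
```

Call:
{"fn": "send_rows", "kwargs": {
  "moves": "0 0 0 0 0 0.005 -1;0 0 0 0 0 0.0075 -1;0 0 0 0 0 0.0075 -1"
}}

```text
time: 10.78
eef_pos: [0.5587, 0.1159, 0.119]
tcp_rot: [0.64, 0.768, 0.0, -0.0]
contact_force: [2.4, -2.3, -2.8]
opening: 0.161
finger_force: 78.3
```

Call:
{"fn": "send_rows", "kwargs": {
  "moves": "0 0 0 0 0 0.0025 -1;0 0 0 0 0 0.005 -1;0 0 0 0 0 0.005 -1"
}}

```text
time: 11.15
eef_pos: [0.5588, 0.1159, 0.1185]
tcp_rot: [0.64, 0.768, 0.0, -0.0]
contact_force: [1.2, -1.6, 0.0]
opening: 0.167
finger_force: 78.5
```

Call:
{"fn": "send_rows", "kwargs": {
  "moves": "0 0 0 0 0 0.0025 -1;0 0 0 0 0 0.005 -1;0 0 0 0 0 0.0075 -1;0 0 0 0 0 0.0075 -1"
}}

```text
time: 11.65
eef_pos: [0.5589, 0.116, 0.1185]
tcp_rot: [0.64, 0.768, 0.0, -0.0]
contact_force: [-1.5, -1.0, 7.7]
opening: 0.166
finger_force: 79.7
```

Call:
{"fn": "send_rows", "kwargs": {
  "moves": "0 0 0 0 0 0.0025 -1;0 0 0 0 0 0.005 -1;0 0 0 0 0 0.005 -1"
}}

```text
time: 12.02
eef_pos: [0.559, 0.116, 0.1184]
tcp_rot: [0.64, 0.768, -0.0, -0.0]
contact_force: [-4.2, -0.3, 11.3]
opening: 0.167
finger_force: 80.3
```

The knob is home: z stopped at the predicted height and the force rises against the panel. I'll ease off the push and start turning towards the mark.

Call:
{"fn": "send_rows", "kwargs": {
  "moves": "0 0 0 0 0 -0.005 -1;0 0 0 0 0 -0.01 -1;0 0 0.02 -0.0005 0.001 -0.01 -1;0 0 0.04 -0.001 0.0015 -0.01 -1;0 0 0.06 -0.0015 0.002 -0.01 -1;0 0 0.08 -0.002 0.0025 -0.01 -1;0 0 0.1 -0.0025 0.003 -0.01 -1;0 0 0.12 -0.003 0.0035 -0.01 -1;0 0 0.13 -0.003 0.004 -0.01 -1;0 0 0.13 -0.003 0.004 -0.01 -1"
}}

```text
time: 13.28
eef_pos: [0.5603, 0.1161, 0.1185]
tcp_rot: [0.893, 0.451, 0.001, -0.0]
contact_force: [2.2, 2.5, 4.9]
opening: 0.168
finger_force: 79.2
```

Call:
{"fn": "send_rows", "kwargs": {
  "moves": "0 0 0.02 -0.001 0.001 0 -1;0 0 0.04 -0.002 0.002 0 -1;0 0 0.06 -0.003 0.003 0 -1;0 0 0.08 -0.004 0.004 0 -1;0 0 0.1 -0.005 0.005 0 -1;0 0 0.115 -0.005 0.005 0 -1;0 0 0.125 -0.005 0.005 0 -1;0 0 0.125 -0.005 0.005 0 -1;0 0 0.125 -0.005 0.005 0 -1"
}}

```text
time: 14.4
eef_pos: [0.5607, 0.1151, 0.1185]
tcp_rot: [0.997, 0.075, 0.002, -0.001]
contact_force: [3.3, 5.1, 3.8]
opening: 0.169
finger_force: 79.2
```

```bash
python3 - <<'E'
from h import *
s=ctrl.get_state(); M=R.from_quat(s['tcp_rot']).as_matrix(); print('tool x ang',np.arctan2(M[1,0],M[0,0]),s['eef_pos'],s['contact_force'],s['wrist_torque'])
E
```

```text
tool x ang 0.15103519797381643 [0.5607244  0.11507051 0.11848747] [3.28714388 5.12936901 3.78956556] [ 0.89874623 -0.45601078  0.03066892]
```

Call:
{"fn": "send_rows", "kwargs": {
  "moves": "0 0 0 0 0 0 -0.5;0 0 0 0 0 0 0;0 0 0 0 0 0 0.6;0 0 0 0 0 0 1;0 0 0 0 0 0 1;0 0 0 0 0 0 1;0 0 0 0 0 -0.05 1;0 0 0 0 0 -0.15 1;0 0 0 0 0 -0.3 1;0 0 0 -0.15 0 -0.45 1;0 0 0 -0.25 0 -0.5 1;0 0 0 -0.25 0 -0.5 1"
}}

```text
time: 15.9
eef_pos: [0.5108, 0.1064, 0.2207]
tcp_rot: [0.997, 0.075, 0.003, 0.0]
contact_force: [0.5, -0.1, 0.3]
opening: 0.992
finger_force: 0.0
```

```bash
python3 - <<'E'
from h import *
w=cam('wrist','w5.png'); s=ctrl.get_state(); print(s['time'],s['eef_pos'],s['contact_force'],s['opening'])
for n,p in [('knob top',(.5592,.1145,.124)),('skirt low',(.5592,.1145,.08))]: print(n,proj(w,p))
E
```

```text
15.95 [0.5108873  0.10640257 0.21956214] [0.11286996 0.32757091 0.39550558] 0.9957831209899518
knob top [279.6095593  145.67895509]
skirt low [279.94065181 139.24012564]
```

View pics/w5.png

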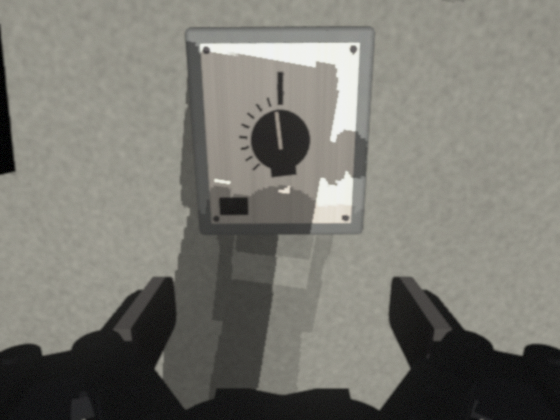

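The knob sits on the panel. Its white line runs from (281,149) to (276,112) and leans slightly left of the mark at (280,88), so I'll measure the angle and the seat.

```bash
python3 - <<'E'
from h import *
w=cam('wrist'); g=w['image'].mean(2)
def ang(x0,x1,y0,y1,z,f):
    ys,xs=np.where(f(g[y0:y1,x0:x1])); P=np.array([onplane(w,x+x0,y+y0,z)[:2] for x,y in zip(xs,ys)]); u,s,v=np.linalg.svd(P-P.mean(0)); d=v[0]*np.sign(v[0][0]); return np.arctan2(d[1],d[0]),P.mean(0),len(xs)
print('line',ang(268,290,112,152,.124,lambda a:a>85)); print('mark',ang(274,287,68,104,.08,lambda a:a<70))
m=(g<60).astype(np.uint8); n,l,st,c=cv2.connectedComponentsWithStats(m); i=l[140,262]; ys,xs=np.where(l==i); print(st[i])
print([(r,xs[ys==r].min(),xs[ys==r].max()) for r in range(108,180,6) if (ys==r).any()])
for z in (.08,.102,.113): print(z,[proj(w,(.5592+.02*np.cos(t)*a,.1145+.02*np.sin(t)*a,z)).round(1).tolist() for t,a in((.1495,1),(.1495,-1),(1.72,1),(1.72,-1))])
E
```

```text
line (np.float64(0.2804804783820713), array([0.56822258, 0.11676559]), 169)
mark (np.float64(0.15122754683763065), array([0.59391198, 0.11996031]), 122)
[ 252  111   57   66 2554]
[(114, np.int64(267), np.int64(293)), (120, np.int64(260), np.int64(300)), (126, np.int64(255), np.int64(304)), (132, np.int64(253), np.int64(307)), (138, np.int64(252), np.int64(308)), (144, np.int64(252), np.int64(308)), (150, np.int64(254), np.int64(306)), (156, np.int64(257), np.int64(303)), (162, np.int64(262), np.int64(298)), (168, np.int64(271), np.int64(294)), (174, np.int64(272), np.int64(292))]
0.08 [[279.9, 110.6], [279.9, 166.9], [252.2, 139.3], [307.6, 139.4]]
0.102 [[279.7, 111.1], [279.8, 172.2], [249.6, 142.3], [309.8, 142.4]]
0.113 [[279.6, 111.4], [279.7, 175.2], [248.2, 144.0], [311.1, 144.1]]
```

The pointer is 0.13 rad anticlockwise of the mark, inside tolerance, but I'll correct it. I'll re-grip aligned with the wing, turn a little clockwise and release.

Call:
{"fn": "send_rows", "kwargs": {
  "moves": "0 0 -0.0205 0.25 0 0 1;0 0 -0.0205 0.25 0 0.1 1;0 0 -0.0205 0.25 0 0.25 1;0 0 -0.0205 0.25 0 0.4 1;0 0 -0.0205 0.25 0 0.48 1;0 0 -0.0205 0.25 0 0.495 1;0 0 -0.0205 0.25 0 0.495 1"
}}

```text
time: 16.88
eef_pos: [0.5603, 0.1138, 0.1194]
tcp_rot: [0.99, 0.139, 0.0, 0.0]
contact_force: [-0.1, -0.5, 0.4]
opening: 1.001
finger_force: 0.0
```

Call:
{"fn": "send_rows", "kwargs": {
  "moves": "0 0 0 0 0 0 0;0 0 0 0 0 0 -1;0 0 0 0 0 0 -1;0 0 0 0 0 0 -1;0 0 0 0 0 0 -1;0 0 0 0 0 0 -1;0 0 0 0 0 0 -1;0 0 0.01 0 0 0 -1;0 0 0.02 0 0 0 -1;0 0 0.025 0 0 0 -1;0 0 0.025 0 0 0 -1;0 0 0.025 0 0 0 -1",
  "newtons": 60
}}

```text
time: 18.38
eef_pos: [0.56, 0.1143, 0.1191]
tcp_rot: [0.998, 0.061, 0.0, -0.001]
contact_force: [-1.9, 5.2, 4.8]
opening: 0.173
finger_force: 62.0
```

Call:
{"fn": "send_rows", "kwargs": {
  "moves": "0 0 0 0 0 0 -0.5;0 0 0 0 0 0 0;0 0 0 0 0 0 0.6;0 0 0 0 0 0 1;0 0 0 0 0 0 1;0 0 0 0 0 0 1;0 0 0 0 0 -0.05 1;0 0 0 0 0 -0.15 1;0 0 0 0 0 -0.3 1;0 0 0 -0.15 0 -0.45 1;0 0 0 -0.25 0 -0.5 1;0 0 0 -0.25 0 -0.5 1"
}}

```text
time: 19.88
eef_pos: [0.5106, 0.1079, 0.2217]
tcp_rot: [0.998, 0.061, 0.003, 0.0]
contact_force: [-0.1, 0.3, 0.7]
opening: 1.002
finger_force: 0.0
```

```bash
python3 - <<'E'
from h import *
w=cam('wrist','w6.png'); s=ctrl.get_state(); print(s['time'],s['eef_pos'],s['contact_force'],s['opening'])
g=w['image'].mean(2); o=proj(w,(.5592,.1145,.124)).round().astype(int); k=proj(w,(.5939,.12,.08)).round().astype(int); print(o,k)
def ang(x0,x1,y0,y1,z,f):
    ys,xs=np.where(f(g[y0:y1,x0:x1])); P=np.array([onplane(w,x+x0,y+y0,z)[:2] for x,y in zip(xs,ys)]); u,s,v=np.linalg.svd(P-P.mean(0)); d=v[0]*np.sign(v[0][0]); return np.arctan2(d[1],d[0]),P.mean(0),len(xs)
print('line',ang(o[0]-11,o[0]+11,o[1]-33,o[1]+6,.124,lambda a:a>85)); print('mark',ang(k[0]-8,k[0]+8,k[1]-19,k[1]+17,.08,lambda a:a<70))
cv2.imwrite('pics/w6c.png',cv2.resize(w['image'][50:200,180:380,::-1],None,fx=3,fy=3))
E
```

```text
19.925 [0.51071549 0.10778797 0.22059798] [-0.21290005  0.184993    0.10783575] 1.0047536752505442
[280 146] [278  88]
line (np.float64(0.24056681242342684), array([0.5679841 , 0.11629587]), 158)
mark (np.float64(0.14636217703272308), array([0.59404243, 0.11984443]), 108)
```

View pics/w6c.png

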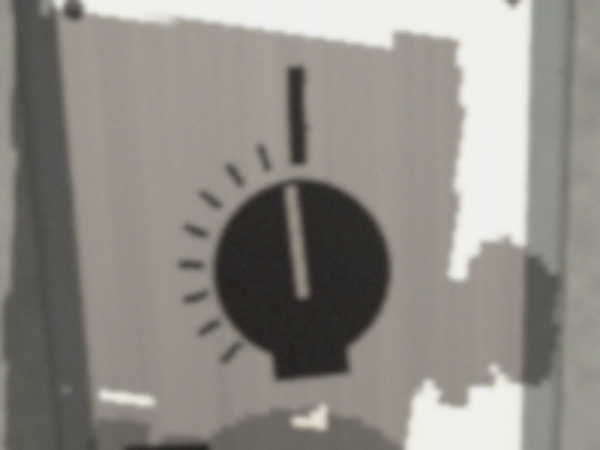

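The crop shows the knob flat on the panel, with its pointer about 0.09 rad from the mark (limit 0.2). The gripper is open and clear, so I'll hand in.

```bash
python3 -c "
from plant import ctrl
print(ctrl.sign_off())"
```

```text
the job is handed in; nothing more can be done
None
```

The knob is pushed fully home on the D-shaft and released, its pointer measured about 0.09 rad from the long mark (limit 0.2); the job is handed in, with no verdict shown.

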